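# Lay the punching board back down on its pad

### The job

The white punching board was stood up on its long edge to clear the scraps away, partly off the end of its black rubber pad. Push it over, away from you, so that it lies flat on the pad, and push it along until no part of it hangs over the pad's edge, ready for punching. Only push it with the fingers, never pick it up, and leave the jar, the maul and the paint pot where they are.

Things in the scene. Friction and masses are not known exactly. Their poses are not given: they have to be found in the camera images.
- pad: Black rubber pad lying on the bench, fixed to it: 220 mm (its x) by 280 mm (its y, the long way) by 8 mm thick. Origin at the centre of its underside; z up. Its place and yaw vary.
- board: Loose white nylon slab, 0.5 to 0.86 kg, 25 mm thick (its x), 200 mm long (its y), 140 mm high (its z), standing on its long edge on the pad's side nearest the robot, nearly parallel to it, one end 25 to 60 mm beyond the pad's left or right end. Origin at the centre of its underside as it stands; its x points away from the robot, towards the pad's middle.
- board_center (a point): Centre of the board, 70 mm above its underside as it stands. Pushed away near its top, the board pivots on its far lower edge, passes its balance point when the top has moved about 25 mm, and falls over by itself. Lying, it is 25 mm thick on the 8 mm pad and slides under a push of about 3 to 10 N on its end.
- board_foot_left (a point): Point on the board's far face (the face that lies underneath once it is tipped away): the end of its lower (pivot) long edge on its left (y = +100 mm) end.
- board_foot_right (a point): Point on the board's far face (the face that lies underneath once it is tipped away): the end of its lower (pivot) long edge on its right (y = -100 mm) end.
- board_top_left (a point): Point on the board's far face (the face that lies underneath once it is tipped away): the end of its upper long edge on its left (y = +100 mm) end.
- board_top_right (a point): Point on the board's far face (the face that lies underneath once it is tipped away): the end of its upper long edge on its right (y = -100 mm) end.
- jar_center (a point): Centre of a glass rivet jar with a brass lid, 52 mm across, 70 mm high, standing on the bench on the robot's side of the pad, by the half that the board leaves free. Bystander.
- maul_center (a point): Point on the axis of a maul, 100 mm up, standing on its black head (68 mm across at most, 90 mm high), wooden handle upwards, 206 mm high in all, to the left of the pad. Bystander.
- pot_center (a point): Centre of an amber pot of edge paint with a black cap, 60 mm across, 62 mm high, beyond the pad's far edge. Bystander.

How it is judged:
At the end, for the whole second after the job is handed in: The board lies flat on the pad (within 3.5 degrees), the face that looked at the robot now upwards, all four corners on the pad (at most 2 mm over its edge), at rest; jar, maul and pot within 15 mm of where they stood (angle between board's own x axis and vertical above 3.08 rad and x of board_foot_left in the frame of pad between -0.112 and 0.112 m and y of board_foot_left in the frame of pad between -0.142 and 0.142 m and x of board_foot_right in the frame of pad between -0.112 and 0.112 m and y of board_foot_right in the frame of pad between -0.142 and 0.142 m and x of board_top_left in the frame of pad between -0.112 and 0.112 m and y of board_top_left in the frame of pad between -0.142 and 0.142 m and x of board_top_right in the frame of pad between -0.112 and 0.112 m and y of board_top_right in the frame of pad between -0.142 and 0.142 m and height (world z) of board_center between 0.016 and 0.026 m and linear speed of board below 0.01 m/s and angular speed of board below 0.05 rad/s and distance of each of jar_center, maul_center, pot_center from where it was at the start of the episode below 0.015 m); the robot touches nothing.
It fails at once if the board is picked up: the lower edge it tips over comes more than 18 mm off the pad (height (world z) of any of board_foot_left, board_foot_right above 0.026 m).
It fails at once if the rivet jar is knocked out of its place (by more than 15 mm) (distance of jar_center from where it was at the start of the episode above 0.015 m).
It fails at once if the maul is knocked out of its place (by more than 15 mm) (distance of maul_center from where it was at the start of the episode above 0.015 m).
It fails at once if the pot of edge paint is knocked out of its place (by more than 15 mm) (distance of pot_center from where it was at the start of the episode above 0.015 m).
It also fails if it takes over 54 s, if anything falls off the work surface, if the arm or the gripper's body presses on something with over 40 N, if the wrist force passes 120 N, or if a joint passes its speed limit or range.

### The arm

A 6-joint arm with a two-finger parallel gripper is mounted at the origin on the work surface. World frame = base frame: x ahead of the robot, y to its left, z up, the work surface at z = 0. Lengths are in m, angles in rad, forces in N, time in s.
With the tool pointing down it reaches from about 0.35 to 0.775 m from the base axis. Payload 7.3 kg.
Tool frame: the origin (TCP) lies at the very end of the fingers, on their centre line; the grasp point (between the pads) lies 19 mm behind it (robot.pinch_z is the distance from the TCP to the grasp point, in m); z points along the fingers, y is the line along which they close (so a half turn about z gives the same grasp; the last joint's range is limited). The gripper opens to 92 mm and grips with 3 to 60 N. Pads are 19 mm wide; open, the fingers measure 130 mm over their backs; the gripper's body (75 mm by 190 mm) begins 47 mm behind the grasp point.
Start: joints at [-1.363, 0.342, 1.524, -0, 1.275, -0.146], TCP at [0.182, -0.492, 0.227] pointing down, gripper open.
Joint ranges: [-2.53, 2.53], [-0.77, 2.02], [0.04, 2.7], [-1, 4.14], [0.28, 2.66], [-3.11, 3.11]. Speed limits (rad/s): [2.57, 2.57, 3.14, 3.14, 3.14, 3.14].

### API

Orientations are given as [roll, pitch, yaw] about the fixed x, y, z axes, in that order (R = Rz(yaw) Ry(pitch) Rx(roll)).
In Python, from cell import robot gives the robot as it stands.
- The arm moves only by the tool move_arm, never from a script. Its argument "motion" is a list of rows, each a list of 6 numbers: the shift along the tool's x, y, z in units of 0.1 m (1.0 is 0.1 m), then the turn, a rotation vector about the tool's x, y, z in units of pi rad (1.0 is pi rad). In form: [[dx, dy, dz, rx, ry, rz], ...]. A call has 1 to 12 rows; each row is the pose to reach, as a shift and turn from the pose commanded when the call began, along the tool's axes at that moment, turning the shorter way round; what a row does not reach only later rows make up. A row lasts 1/8 s, in which the tool goes at most 62.5 mm and 10.7 degrees, less where a joint would pass 70% of its speed; a pose out of reach is approached as far as the arm can. A call with a number of a shift or a turn outside -1 to 1 is refused whole. A call with a gripper value outside its range is refused whole. "fingers" is the opening, from -1 (shut) to 1 (fully open), set as the call begins (left out, the last holds). The fingers move at their own pace and stop on an object; "newtons" is the grip in N (left out, the last holds). Time passes only in rows, so rows that repeat a pose let the fingers close. It gives the time, the measured TCP pose, the force, the opening and the grip force at its end, in the units of the state.
- robot.observe(): the state, without advancing time (a new reading comes with each control period).
- robot.read_camera(name): name is "scene" or "top" or "wrist"; returns a dict with "image" (384x512x3 uint8, red, green, blue), "range_z" (384x512 float32, m along the optical axis (not along the pixel's ray), 0 where there is no reading), "vfov" (degrees; the focal length in pixels is half the picture's height over the tangent of half this angle, whatever the lens; pixels are square), "cx", "cy" (the principal point, pixels), "k1" (the pictures are not rectified: a ray, as slopes to the right and down, at radius r is drawn at 1 + k1 r^2 times it, then the intrinsics apply), "extrinsics" (4x4, takes a point from camera to world coordinates); the wrist camera has in their place "hand_eye" (4x4, takes a point from camera to tool coordinates, whose origin is the TCP and whose axes are the flange's). Camera axes: x right, y up, looking along -z (the intrinsics and any distortion apply to the point x, -y, -z); pixel columns grow to the right and rows downward; lengths in m; the calibration is good to about 2 mm. A picture is of the moment at which its call begins: read the wrist's pose just before it.
- robot.hand_in(): hands the job in; it is judged then, once.
The state is a dict: "time": time; "qpos": joint angles; "qvel": joint speeds; "joint_efforts": joint torques, N m; "tool_pos": TCP position; "tool_rot": TCP orientation; "contact_force": force on the tool from outside, world axes, zero at the start; "torque": the same for the moment, N m; "opening": finger opening in m; "grip_force": force on a finger pad.
Only numpy, scipy, OpenCV 4.12 (cv2) and the standard library are available. Lean on these libraries where they do the work, as an engineer would, in place of code of your own. Each camera call takes 0.05 s, during which the arm holds its last target. There are 200 camera calls.

## Working session

There is one attempt and no reset: what is moved stays moved. The work goes in short steps, Python scripts to look and compute and a tool call to move; the robot and the scene stay as the last step left them, time stands still between calls to the robot, and variables do not carry over. Pictures are saved under pics/ and viewed, at most 10 in all, crops included, and the job is handed in when it is done.

Besides the shell and the picture viewer there is one more tool, called after ">>>" by a JSON object that holds its "name" and its "arguments", one argument or row to a line. move_arm: Moves the arm, as the interface text tells. Shifts and turns lie within -1 to 1; 1 stands for 0.1 m of shift or pi rad of turn. Its arguments: {"type":"object","properties":{"motion":{"type":"array"},"fingers":{"type":"number"},"newtons":{"type":"number"}},"required":["motion"]}

```bash
mkdir -p pics
cat > h.py <<'E'
import numpy as np, cv2
from cell import robot
def cloud(name):
    s=robot.observe(); c=robot.read_camera(name); h,w=c["range_z"].shape
    f=h/2/np.tan(np.radians(c["vfov"])/2)
    K=np.array([[f,0,c["cx"]],[0,f,c["cy"]],[0,0,1]])
    v,u=np.mgrid[:h,:w].astype(np.float32)
    p=cv2.undistortPoints(np.stack([u.ravel(),v.ravel()],1)[:,None].astype(np.float64),K,np.array([c["k1"],0,0,0,0.]))[:,0]
    z=c["range_z"].ravel()
    P=np.stack([p[:,0]*z,-p[:,1]*z,-z,np.ones_like(z)],1)
    W=(c["extrinsics"]@P.T).T[:,:3].reshape(h,w,3) if "extrinsics" in c else None
    if W is not None: W[c["range_z"]==0]=np.nan
    return c["image"],W
E
python3 - <<'E'
from h import *
for n in("top","scene"):
    im,W=cloud(n); np.save(n+".npy",W)
    cv2.imwrite(f"pics/{n}0.png",cv2.resize(im[:,:,::-1],(768,576)))
s=robot.observe();print(s)
E
```

```text
{'time': 0.1, 'qpos': array([-1.36296922e+00,  3.42680987e-01,  1.52490734e+00, -8.46077983e-06,
        1.27540084e+00, -1.45951658e-01]), 'qvel': array([ 6.71172230e-04, -2.53280950e-03, -3.03031348e-03,  4.34766634e-04,
        7.16041050e-05,  6.42206613e-04]), 'joint_efforts': array([ 9.64978717e-04, -4.32006598e+01, -2.44693154e+01,  7.18473201e-02,
        5.25663374e-02, -6.28072894e-05]), 'tool_pos': array([ 0.18185135, -0.49211785,  0.2261049 ]), 'tool_rot': array([-3.14020981e+00, -1.95096052e-04,  3.53781094e-01]), 'contact_force': array([-0.08261059,  0.02400422,  0.11380667]), 'torque': array([ 0.05110926, -0.04097919,  0.01026706]), 'grip_force': 0.0, 'opening': 0.09187302043564098}
```

View pics/top0.png

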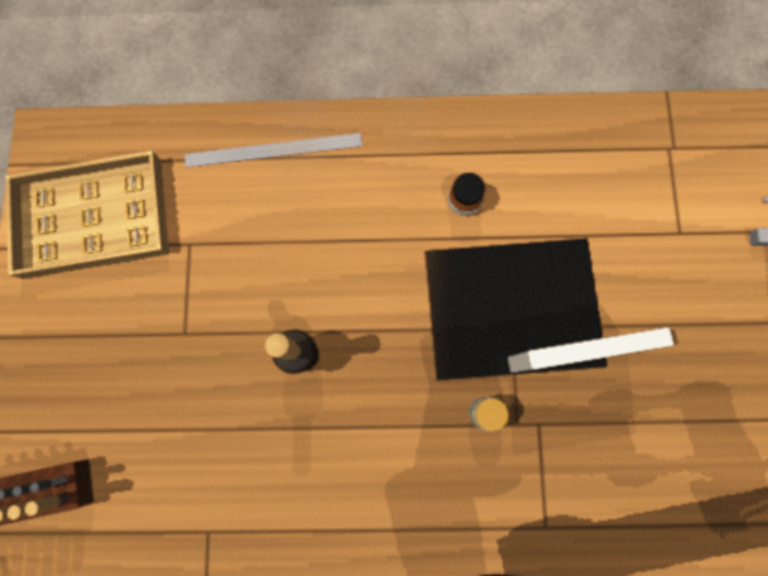

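View pics/scene0.png

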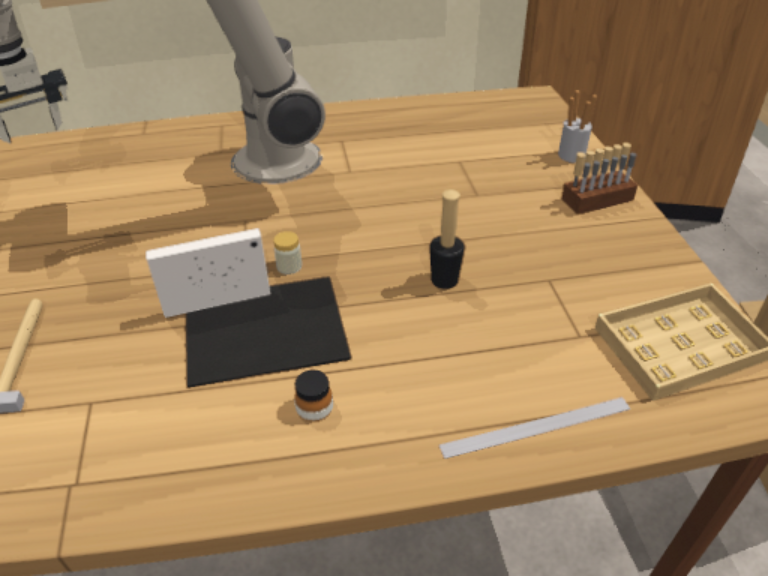

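The top view shows the pad with corners near (427,252), (587,239), (605,367) and (437,379). The board's top runs from (530,362) to (672,338), overhanging the right end. The jar is at (490,414), the pot at (467,190) and the maul at (293,350). The scene view agrees.

Run:
```python
from h import *
W=np.load("top.npy");S=np.load("scene.npy")
im=cv2.imread("pics/top0.png");im=cv2.resize(im,(512,384),interpolation=cv2.INTER_AREA)
h=W[...,2];R=(W[...,0]>.2)&(W[...,0]<.9)&(W[...,1]<.1)&(W[...,1]>-.6)
def rect(P):
    r=cv2.minAreaRect((P[:,:2]*1000).astype(np.float32));return np.round(r[0],1),np.round(r[1],1),round(r[2],2),np.round(cv2.boxPoints(r),0).tolist()
dark=(im.max(2)<50)&(abs(h-.008)<.006)
n,l,st,_=cv2.connectedComponentsWithStats(dark.astype(np.uint8));k=1+np.argmax(st[1:,4])
print("pad",rect(W[l==k]), np.nanmedian(W[l==k][:,2]))
for nm,C in(("top",W),("scene",S)):
    z=C[...,2];m=(z>.125)&(z<.17)&(C[...,0]>.35)&(C[...,0]<.7)&(C[...,1]<-.02)&(C[...,1]>-.45)
    print("boardtop",nm,m.sum(),rect(C[m]),np.nanmax(z[m]))
# object tops
for nm,(u,v) in dict(jar=(490,414),pot=(467,190),maul=(277,345),padTL=(432,257),padTR=(582,245),padBL=(442,374),bl=(534,360),br=(668,338)).items():
    print(nm,np.round(W[int(v/1.5),int(u/1.5)],3))
```

```text
pad (array([604.6, -53.9]), array([215. , 275.7]), 3.68, [[488.0, 77.0], [506.0, -198.0], [721.0, -185.0], [703.0, 91.0]]) 0.007977193999113008
boardtop top 1216 (array([ 524. , -137.5]), array([ 25.7, 201.3]), 8.11, [[497.0, -40.0], [525.0, -239.0], [551.0, -235.0], [522.0, -36.0]]) 0.1520608534541973
boardtop scene 946 (array([ 526.6, -136.1]), array([ 32.2, 199.2]), 9.43, [[494.0, -40.0], [527.0, -237.0], [559.0, -232.0], [526.0, -35.0]]) 0.15295661599847854
jar [0.434 0.007 0.069]
pot [0.793 0.023 0.062]
maul [0.531 0.299 0.205]
padTL [0.694 0.079 0.008]
padTR [ 0.71  -0.176  0.009]
padBL [0.497 0.071 0.008]
bl [ 0.509 -0.045  0.148]
br [ 0.537 -0.232  0.148]
```

>>> {"name": "move_arm", "arguments": {
  "motion": [
    [0.4,-0.24,0,0,0,0],
    [0.8,-0.48,0,0,0,0],
    [0.96,-0.57,0,0,0,0]
  ],
  "fingers": -1,
  "newtons": 20
}}

```text
time: 0.48
tool_pos: [0.2532, -0.404, 0.2266]
tool_rot: [-3.141, -0.0, 0.356]
contact_force: [0.1, -1.2, 0.6]
opening: 0.0664
grip_force: 0.0
```

>>> {"name": "move_arm", "arguments": {
  "motion": [
    [0.4,-0.24,0,0,0,0],
    [0.8,-0.48,0,0,0,0],
    [0.96,-0.57,0,0,0,0]
  ]
}}

```text
time: 0.85
tool_pos: [0.3235, -0.3178, 0.2267]
tool_rot: [3.142, 0.0, 0.356]
contact_force: [0.1, -0.6, -0.8]
opening: 0.0362
grip_force: 0.0
```

>>> {"name": "move_arm", "arguments": {
  "motion": [
    [0.4,-0.24,0,0,0,0],
    [0.8,-0.48,0,0,0,0],
    [0.96,-0.57,0,0,0,0]
  ]
}}

```text
time: 1.23
tool_pos: [0.3939, -0.2311, 0.2266]
tool_rot: [3.141, -0.0, 0.356]
contact_force: [0.6, -0.5, -0.5]
opening: 0.0063
grip_force: 0.0
```

>>> {"name": "move_arm", "arguments": {
  "motion": [
    [0.4,-0.24,0,0,0,0.02],
    [0.8,-0.48,0,0,0,0.05],
    [0.96,-0.57,0,0,0,0.068],
    [0.96,-0.57,0,0,0,0.068],
    [0.96,-0.57,0,0,0,0.068]
  ]
}}

```text
time: 1.85
tool_pos: [0.4628, -0.1463, 0.2265]
tool_rot: [3.141, 0.001, 0.141]
contact_force: [-0.6, 0.3, 0.6]
opening: 0.0007
grip_force: 0.0
```

>>> {"name": "move_arm", "arguments": {
  "motion": [
    [0,0,0.4,0,0,0],
    [0,0,0.8,0,0,0],
    [0,0,1.0,0,0,0],
    [0,0,1.0,0,0,0]
  ]
}}

```text
time: 2.35
tool_pos: [0.4618, -0.1462, 0.1256]
tool_rot: [-3.14, 0.003, 0.139]
contact_force: [0.4, 0.0, 0.8]
opening: 0.0007
grip_force: 0.0
```

>>> {"name": "move_arm", "arguments": {
  "motion": [
    [0.1,0,0,0,0,0],
    [0.2,0,0,0,0,0],
    [0.24,0,0,0,0,0],
    [0.28,0,0,0,0,0],
    [0.32,0,0,0,0,0],
    [0.36,0,0,0,0,0],
    [0.4,0,0,0,0,0],
    [0.44,0,0,0,0,0],
    [0.48,0,0,0,0,0]
  ]
}}

```text
time: 3.48
tool_pos: [0.5109, -0.1389, 0.1267]
tool_rot: [3.141, -0.0, 0.14]
contact_force: [-0.4, -0.3, 0.2]
opening: 0.0005
grip_force: 0.2
```

>>> {"name": "move_arm", "arguments": {
  "motion": [
    [0.04,0,0,0,0,0],
    [0.08,0,0,0,0,0],
    [0.12,0,0,0,0,0],
    [0.16,0,0,0,0,0],
    [0.2,0,0,0,0,0],
    [0.24,0,0,0,0,0],
    [0.28,0,0,0,0,0],
    [0.28,0,0,0,0,0],
    [0.28,0,0,0,0,0],
    [0.28,0,0,0,0,0],
    [0.28,0,0,0,0,0]
  ]
}}

```text
time: 4.85
tool_pos: [0.5383, -0.135, 0.1268]
tool_rot: [3.141, 0.0, 0.14]
contact_force: [0.2, -0.9, 0.0]
opening: 0.0004
grip_force: 0.0
```

Run:
```python
from h import *
im,W=cloud("scene");cv2.imwrite("pics/s1.png",cv2.resize(im[:,:,::-1],(768,576)))
```

```text
(no output)
```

View pics/s1.png

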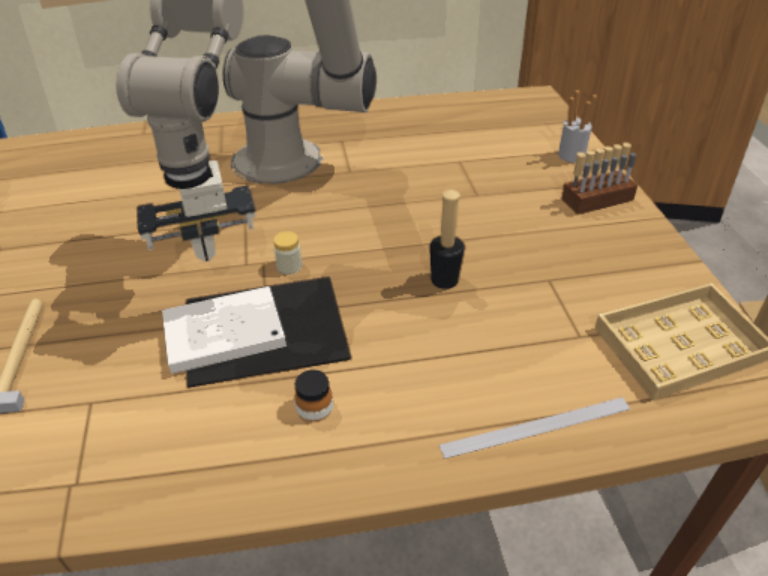

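The board lies flat on the pad at (165–285, 290–365), overhanging the right end, and the bystanders are where they were. I'll move to its right end and measure.

>>> {"name": "move_arm", "arguments": {
  "motion": [
    [0.1,0.4,0,0,0,0],
    [0.2,0.8,0,0,0,0],
    [0.2,0.9,0,0,0,0]
  ]
}}

```text
time: 5.28
tool_pos: [0.5713, -0.2234, 0.1265]
tool_rot: [3.141, -0.001, 0.138]
contact_force: [0.0, 0.2, -0.0]
opening: 0.0003
grip_force: 0.0
```

>>> {"name": "move_arm", "arguments": {
  "motion": [
    [0.1,0.4,0,0,0,0],
    [0.2,0.8,0,0,0,0],
    [0.2,1.0,0,0,0,0],
    [0.2,1.0,0,0,0,0]
  ]
}}

```text
time: 5.78
tool_pos: [0.6041, -0.318, 0.1261]
tool_rot: [-3.141, 0.001, 0.139]
contact_force: [0.1, 1.0, -0.4]
opening: 0.0006
grip_force: 0.0
```

```bash
cat > m.py <<'E'
from h import *
import sys
yaw=np.radians(3.68);c=np.array([604.6,-53.9]);Rp=np.array([[np.cos(yaw),-np.sin(yaw)],[np.sin(yaw),np.cos(yaw)]])
for n in("top","scene"):
    im,W=cloud(n);z=W[...,2]
    m=(z>.027)&(z<.04)&(W[...,0]>.45)&(W[...,0]<.76)&(W[...,1]<.12)&(W[...,1]>-.36)&(im.min(2)>110)
    k,l,st,_=cv2.connectedComponentsWithStats(m.astype(np.uint8));m=l==1+np.argmax(st[1:,4])
    r=cv2.minAreaRect((W[m][:,:2]*1000).astype(np.float32));b=cv2.boxPoints(r)
    print(n,m.sum(),np.round(r[0],1),np.round(r[1],1),round(r[2],1),"z",np.nanmedian(z[m]).round(4),z[m].std().round(4),"world",b.round().tolist(),"pad",((b-c)@Rp).round(1).tolist())
    cv2.imwrite(f"pics/{n}_{sys.argv[1]}.png",cv2.resize(im[:,:,::-1],(768,576)))
print(robot.observe()["tool_pos"],robot.observe()["tool_rot"])
E
python3 m.py a
```

```text
top 4675 [ 609.1 -125. ] [140.7 201.9] 8.4 z 0.0331 0.0015 world [[525.0, -35.0], [554.0, -235.0], [693.0, -215.0], [664.0, -15.0]] pad [[-78.5, 23.6], [-61.9, -177.6], [78.3, -166.1], [61.7, 35.2]]
scene 2872 [ 609.8 -123.6] [147.6 200.2] 8.9 z 0.0334 0.0017 world [[521.0, -36.0], [552.0, -234.0], [698.0, -211.0], [667.0, -13.0]] pad [[-81.9, 23.1], [-63.7, -176.3], [83.3, -162.9], [65.1, 36.5]]
[ 0.60417206 -0.31631058  0.12644933] [-3.14045004e+00  6.97197814e-04  1.40396855e-01]
```

>>> {"name": "move_arm", "arguments": {
  "motion": [
    [0.3,0,0,0,0,0],
    [0.32,0,0.4,0,0,0],
    [0.32,0,0.8,0,0,0],
    [0.32,0,0.95,0,0,0],
    [0.32,0,0.95,0,0,0]
  ]
}}

```text
time: 6.5
tool_pos: [0.636, -0.312, 0.0314]
tool_rot: [-3.141, 0.001, 0.141]
contact_force: [0.1, 0.2, 0.3]
opening: 0.0005
grip_force: 0.0
```

>>> {"name": "move_arm", "arguments": {
  "motion": [
    [0,-0.2,0.06,0,0,0],
    [0,-0.4,0.12,0,0,0],
    [0,-0.55,0.14,0,0,0],
    [0,-0.6,0.14,0,0,0],
    [0,-0.65,0.14,0,0,0],
    [0,-0.7,0.14,0,0,0],
    [0,-0.75,0.14,0,0,0],
    [0,-0.8,0.14,0,0,0],
    [0,-0.85,0.14,0,0,0],
    [0,-0.9,0.14,0,0,0],
    [0,-0.95,0.14,0,0,0],
    [0,-1.0,0.14,0,0,0]
  ]
}}

```text
time: 8.0
tool_pos: [0.6223, -0.2139, 0.0178]
tool_rot: [3.141, -0.0, 0.14]
contact_force: [1.1, -4.8, -0.2]
opening: 0.0005
grip_force: 2.5
```

```bash
python3 m.py b
```

```text
top 4015 [605.5 -98.5] [140.6 201. ] 8.3 z 0.033 0.0015 world [[521.0, -9.0], [551.0, -208.0], [690.0, -188.0], [660.0, 11.0]] pad [[-80.2, 49.8], [-63.8, -150.5], [76.2, -139.1], [59.9, 61.2]]
scene 2627 [ 606.7 -103.1] [147.3 213.3] 8.3 z 0.0335 0.0018 world [[519.0, -8.0], [549.0, -219.0], [695.0, -198.0], [664.0, 13.0]] pad [[-83.0, 51.2], [-65.9, -161.4], [80.9, -149.6], [63.8, 63.0]]
[ 0.62224288 -0.21321289  0.01783793] [-3.14118949e+00  5.60751301e-05  1.40670374e-01]
```

Moving straight, about 27 mm so far. I'll push another 45 mm, then back off.

>>> {"name": "move_arm", "arguments": {
  "motion": [
    [0,-0.05,0,0,0,0],
    [0,-0.1,0,0,0,0],
    [0,-0.15,0,0,0,0],
    [0,-0.2,0,0,0,0],
    [0,-0.25,0,0,0,0],
    [0,-0.3,0,0,0,0],
    [0,-0.35,0,0,0,0],
    [0,-0.4,0,0,0,0],
    [0,-0.45,0,0,0,0],
    [0,-0.45,0,0,0,0],
    [0,-0.45,0,0,0,0]
  ]
}}

```text
time: 9.48
tool_pos: [0.6159, -0.169, 0.0177]
tool_rot: [-3.141, 0.0, 0.14]
contact_force: [0.9, -2.7, 0.3]
opening: 0.0008
grip_force: 0.5
```

>>> {"name": "move_arm", "arguments": {
  "motion": [
    [0,0.1,0,0,0,0],
    [0,0.4,0,0,0,0],
    [0,0.8,-0.1,0,0,0],
    [0,1.0,-0.5,0,0,0],
    [0,1.0,-1.0,0,0,0],
    [0,1.0,-1.0,0,0,0],
    [0,1.0,-1.0,0,0,0]
  ]
}}

```text
time: 10.35
tool_pos: [0.6293, -0.2684, 0.1169]
tool_rot: [-3.14, 0.001, 0.14]
contact_force: [-0.7, -0.1, -0.4]
opening: 0.0003
grip_force: 0.0
```

```bash
python3 m.py c
```

```text
top 4687 [599.4 -53.6] [140.5 201. ] 8.3 z 0.033 0.0015 world [[515.0, 36.0], [544.0, -163.0], [683.0, -143.0], [654.0, 56.0]] pad [[-83.3, 95.2], [-67.2, -105.2], [72.9, -93.9], [56.8, 106.5]]
scene 2804 [600.7 -51.8] [144.5 199.8] 8.3 z 0.0336 0.0018 world [[515.0, 37.0], [544.0, -161.0], [687.0, -140.0], [658.0, 57.0]] pad [[-83.7, 96.1], [-67.8, -103.0], [76.3, -91.4], [60.3, 107.7]]
[ 0.62901145 -0.26790862  0.11583849] [-3.13936105e+00  2.77012529e-03  1.40324781e-01]
```

View pics/top_c.png

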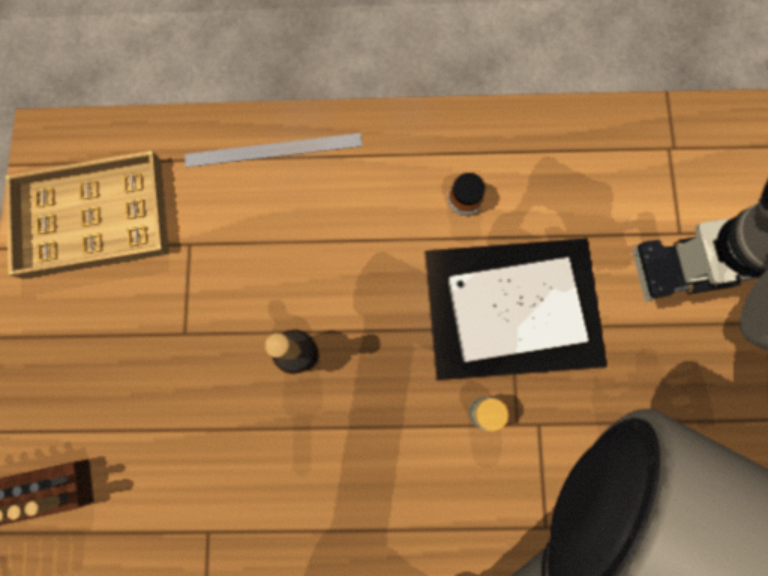

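The board (450–588, 258–362) lies flat and wholly inside the pad. The bystanders have not moved and the gripper is clear.

```bash
python3 -c "
from cell import robot
print(robot.hand_in())"
```

```text
the job is handed in; nothing more can be done
None
```

The board was tipped over and pushed fully onto the pad, lying flat about 27 mm or more inside every edge with the jar, maul and pot unmoved, and the job is handed in (no verdict was returned).

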